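# Hang the bolt pail on the machine's bracket

### The job

While the taller steel pail stands on the machine bed, swing its folded wire handle up until it is upright. Then lift the pail by that handle, bring it to the bracket from the prongs' free ends and hang it with the handle's bar lying across both prongs, between their upturned tips and the upright, and let go so that it hangs quietly (a slight sway is fine). Do not tip the pail over on the way.

Things in the scene. Friction and masses are not known exactly. Their poses are not given: they have to be found in the camera images.
- pail: Taller of two loose open steel pails: 80 mm high, 84 mm wide at the foot, 100 at the rim, 0.25 to 0.5 kg, bolts fixed on its floor. Origin: centre of its underside; z up; y along the handle's hinge line, 72 mm above the underside; x within 40 degrees of ahead; handle folded to its -x side. Bystanders: shorter pail (48 mm high, 82 wide), rubber roller, spanner, wooden strip.
- bail (a joint): Angle (rad) of that pail's dark wire handle: 0 folded on its stops, arms 25 degrees (0.436 rad) above level on the pail's -x side; grows as it rises; 1.134 upright; 1.40 end stop, 15 degrees past upright. Starts at 0 to 0.25. Hinge friction (0.018 N m) keeps the handle where it is left.
- bail_bar (a point): Middle of the handle's straight cross bar, on its centre line: a round rod 10 mm thick, 100 mm long, along the pail's y, 80 mm from the hinge line; the two arms (10 mm thick) lie 60 mm to either side. Fully folded it is 106 mm above the bed, 26 mm above the rim and 73 mm from the pail's axis; upright it is 152 mm above the pail's underside, 72 mm above its rim, over its centre.
- hanger: White bracket fixed to the bed. Origin under its upright at bed level, z up; upright 30 (x) by 110 mm (y), top z = 212. Two 10 mm thick prongs at y = +36 and -36 point to -x (to the robot within 17 degrees), to pass between bar and rim: level at z = 190 (centre line), x = -15 to -115, then up to x = -133, z = 217 at the top. A hung bar lies along y at z = 200 (near x = -90 the pail is clear).
Not all that is in view belongs to the job. Leave any red look-alike of the pail alone.

How it is judged:
By the outcome, as a careful person would: the job done as asked, in the order asked, and still so for the second after the job is handed in, with the robot touching nothing.
It also fails if it takes over 54 s, if anything falls off the work surface, if the arm or the gripper's body presses on something with over 40 N, if the wrist force passes 120 N, or if a joint passes its speed limit or range.

### The arm

A 6-joint arm with a two-finger parallel gripper is mounted at the origin on the work surface. World frame = base frame: x ahead of the robot, y to its left, z up, the work surface at z = 0. Lengths are in m, angles in rad, forces in N, time in s.
With the tool pointing down it reaches from about 0.3 to 0.775 m from the base axis. Payload 14.6 kg.
Tool frame: the origin (TCP) lies at the very end of the fingers, on their centre line; the grasp point (between the pads) lies 19 mm behind it; y points along the fingers, x is the direction in which the jaws open and shut, and the axes are right-handed (so a half turn about y gives the same grasp; the last joint's range is limited). The gripper opens to 94 mm and grips with 3 to 60 N. Pads are 16 mm wide; open, the fingers measure 119 mm over their backs; the gripper's body (75 mm by 177 mm) begins 78 mm behind the grasp point.
Start: joints at [-1.379, 0.3, 1.521, -0, 1.321, -0.067], TCP at [0.141, -0.532, 0.17] pointing down, gripper open.
Joint ranges: [-3.03, 3.03], [-0.79, 2.21], [0.23, 2.52], [-1.04, 4.18], [0, 3.07], [-2.55, 2.55]. Speed limits (rad/s): [2.22, 2.22, 2.57, 3.14, 3.14, 3.14].

### API

Orientations are given as [roll, pitch, yaw] about the fixed x, y, z axes, in that order (R = Rz(yaw) Ry(pitch) Rx(roll)).
In Python, from station import get_obs, cams, hand_in gives the robot as it stands. The module is installed in compiled form; this text tells all that it offers.
- The arm moves only by the tool step_arm, never from a script. Its argument "plan" is a list of rows, each an object with "grip": the closure, from -1 (fully open) to 1 (shut), so that 0 is half open; "slide": the shift along the tool's x, y, z in m, a list of three; "spin": the turn about the tool's y in degrees. A call has 1 to 20 rows; each row shifts and turns the commanded pose from where the row before left it, along the tool's axes as they then stand; what a row does not reach is not made up. A row lasts 1/12 s, in which the tool goes at most 41.7 mm and 7.16 degrees, less where a joint would pass 70% of its speed; a pose out of reach is approached as far as the arm can. A call is refused whole if a number of a shift passes 0.0417 or a number of a turn 7.16, either way. A call with a gripper value outside its range is refused whole. The fingers move at their own pace and stop on an object; "force" is the grip in N (left out, the last holds). Time passes only in rows, so rows that do not move let the fingers close. It gives the time, the measured TCP pose, the force and the opening at its end, in the units of the state.
- get_obs(): the state, without advancing time (a new reading comes with each control period).
- cams.camera(name): name is "scene" or "top"; returns the picture (400x640x3 uint8, blue, green, red); there is no depth.
- cams.calibration(name): a dict with "K" (3x3 intrinsics, pixels), "k1" (the pictures are not rectified: a ray, as slopes to the right and down, at radius r is drawn at 1 + k1 r^2 times it, then the intrinsics apply), "T" (4x4, takes a point from camera to world coordinates). Camera axes: x right, y up, looking along -z (the intrinsics and any distortion apply to the point x, -y, -z); pixel columns grow to the right and rows downward; lengths in m; the calibration is good to about 2 mm. A picture is of the moment at which its call begins. calibration takes no time and is no camera call.
- hand_in(): hands the job in, once; it reports no verdict.
The state is a dict: "time_s": time; "qpos": joint angles; "joint_vel": joint speeds; "tau": joint torques, N m; "ee_pos": TCP position; "eef_rot": TCP orientation; "force": force on the tool from outside, world axes, zero at the start; "moment": the same for the moment, N m; "grip_width": finger opening in m.
Only numpy, scipy, OpenCV 4.12 (cv2) and the standard library are available. Lean on these libraries where they do the work, as an engineer would, in place of code of your own. Each camera call takes 0.05 s, during which the arm holds its last target.

## Working session

There is one attempt and no reset: what is moved stays moved. The work goes in short steps, Python scripts to look and compute and a tool call to move; the robot and the scene stay as the last step left them, time stands still between calls to the robot, and variables do not carry over. Pictures are saved under pics/ and viewed, and the job is handed in when it is done.

Besides the shell and the picture viewer there is one more tool, called by a JSON object that holds its "method" and its "body", one argument or row to a line. step_arm: Moves the arm, as the interface text tells. Its arguments: {"type":"object","properties":{"plan":{"type":"array","items":{"type":"object","properties":{"grip":{"type":"number"},"slide":{"type":"array","items":{"type":"number"}},"spin":{"type":"number"}}}},"force":{"type":"number"}},"required":["plan"]}

```bash
mkdir -p pics
python3 - <<'E'
from station import get_obs,cams
import cv2
for n in("scene","top"):
    cv2.imwrite(f"pics/{n}0.png",cams.camera(n)); c=cams.calibration(n); print(n,c)
print(get_obs())
E
```

```text
scene {'K': array([[473.58259154,   0.        , 327.67500398],
       [  0.        , 473.58259154, 199.48183706],
       [  0.        ,   0.        ,   1.        ]]), 'k1': -0.13401903007812713, 'T': array([[ 0.02877872, -0.83775248,  0.54529126,  1.1670207 ],
       [ 0.99948759,  0.0317642 , -0.00394916, -0.14809595],
       [-0.01401232,  0.5451255 ,  0.83823734,  1.08553066],
       [ 0.        ,  0.        ,  0.        ,  1.        ]])}
top {'K': array([[435.48417798,   0.        , 322.37245427],
       [  0.        , 435.48417798, 203.45589409],
       [  0.        ,   0.        ,   1.        ]]), 'k1': -0.0930161480852322, 'T': array([[ 0.00452948,  0.99680315, -0.07976824,  0.42581195],
       [-0.99988193,  0.00334324, -0.01499833, -0.14176923],
       [-0.0146837 ,  0.07982676,  0.9967006 ,  1.228673  ],
       [ 0.        ,  0.        ,  0.        ,  1.        ]])}
{'time_s': 0.1, 'qpos': array([-1.37859058e+00,  3.00413824e-01,  1.52148565e+00, -1.41405134e-05,
        1.32067687e+00, -6.66250015e-02]), 'joint_vel': array([-3.32138984e-04,  1.25093081e-03, -9.27018510e-04,  6.23273731e-04,
        7.01052829e-04, -3.12400365e-05]), 'tau': array([ 1.67906546e-03, -5.32642472e+01, -3.53282690e+01,  7.09686032e-02,
        2.35025020e-02, -6.04702609e-05]), 'ee_pos': array([ 0.14070453, -0.53143808,  0.16965813]), 'eef_rot': array([-1.57074450e+00,  9.82420553e-04, -1.31196205e+00]), 'force': array([ 0.66060128, -0.14950176, -0.09191724]), 'moment': array([ 0.00830201, -0.01132772, -0.00544395]), 'grip_width': 0.09383922066919292}
```

View pics/scene0.png

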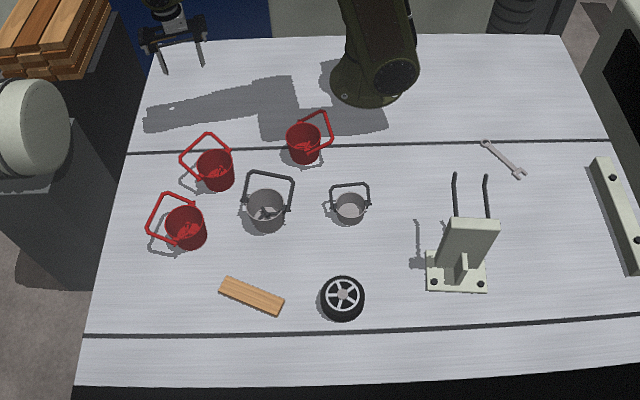

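View pics/top0.png

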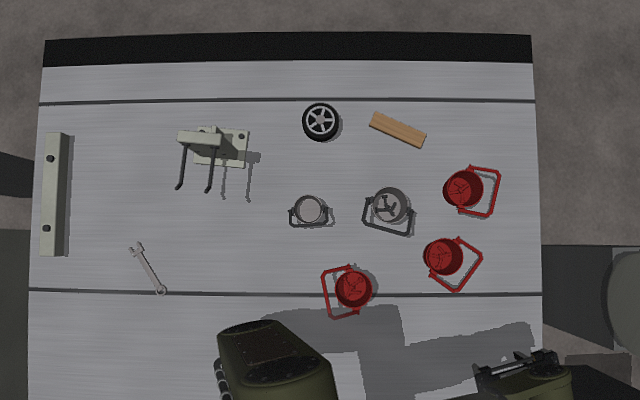

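The taller steel pail is at about (390,205) in top and (267,205) in scene, with its handle towards the robot. The shorter pail is at top (310,210). The bracket prongs are at top (180,165) and (210,170). I'll zoom in on these.

Run:
```python
import cv2,numpy as np
s=cv2.imread("pics/scene0.png");t=cv2.imread("pics/top0.png")
a=cv2.resize(t[170:250,340:440],None,fx=6,fy=6,interpolation=cv2.INTER_CUBIC);cv2.imwrite("pics/ztp.png",a)
a=cv2.resize(s[155:245,225:325],None,fx=6,fy=6,interpolation=cv2.INTER_CUBIC);cv2.imwrite("pics/zsp.png",a)
a=cv2.resize(t[115:215,160:270],None,fx=5,fy=5,interpolation=cv2.INTER_CUBIC);cv2.imwrite("pics/zth.png",a)
a=cv2.resize(s[160:300,400:520],None,fx=4,fy=4,interpolation=cv2.INTER_CUBIC);cv2.imwrite("pics/zsh.png",a)
```

```text
(no output)
```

View pics/ztp.png

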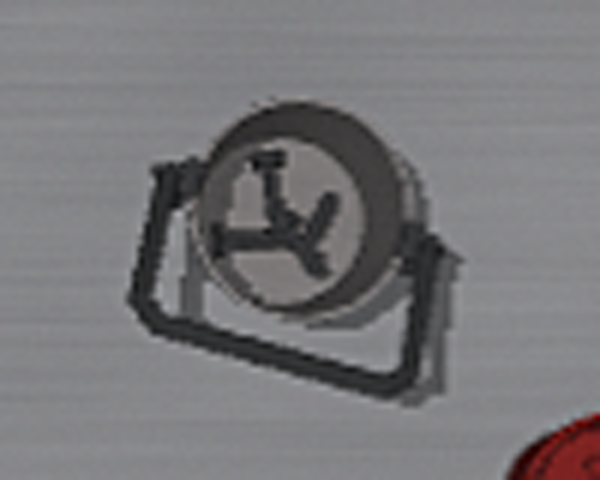

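View pics/zsp.png

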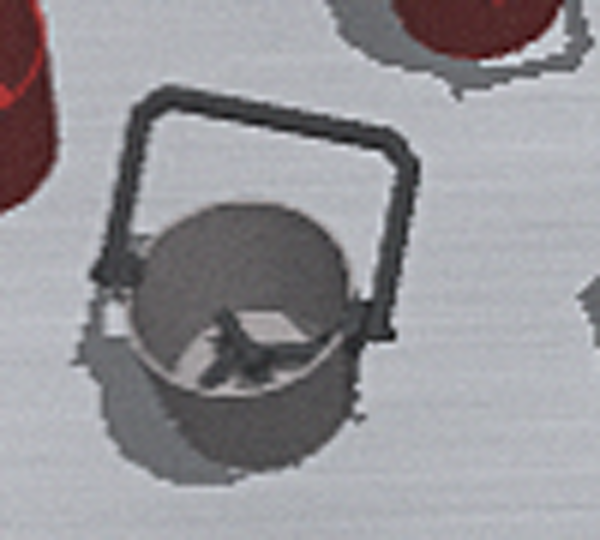

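View pics/zth.png

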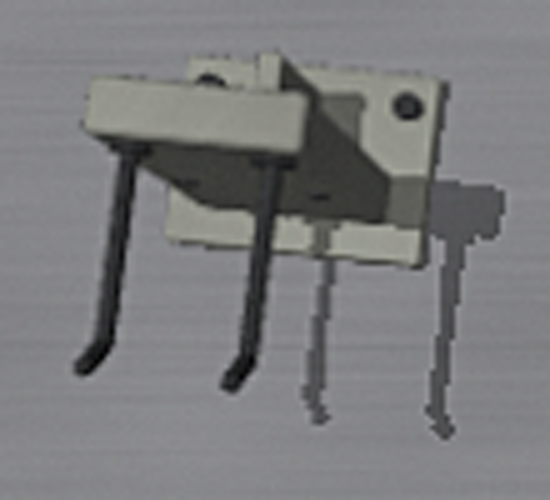

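View pics/zsh.png

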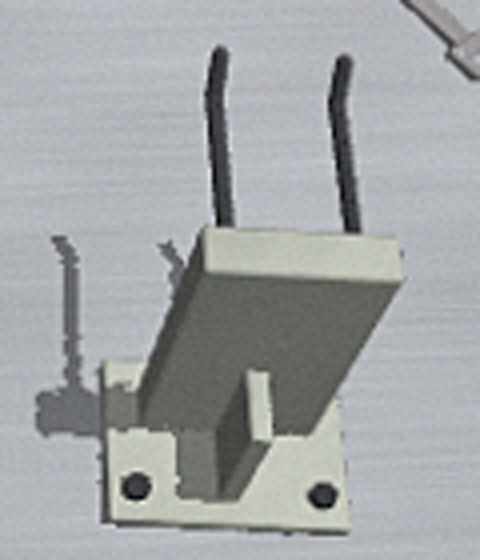

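Zoomed views:
- **Pail, ztp:** rim centre about (301,206), bar from (150,318) to (400,388).
- **Pail, zsp:** rim centre (240,298), bar from (165,97) to (400,150).
- **Bracket, zth:** top corners (92,78), (308,93), (302,150), (85,133), prong tips (85,368) and (232,383).
- **Bracket, zsh:** tips (220,50) and (344,60).

Next I'll triangulate these points.

```bash
cat > h.py <<'E'
import numpy as np,cv2
from station import cams
def ray(n,p):
    c=cams.calibration(n);K=c["K"];T=np.array(c["T"])
    u=cv2.undistortPoints(np.array([[p]],float),K,np.array([c["k1"],0,0,0]))[0,0]
    d=T[:3,:3]@np.array([u[0],-u[1],-1]);return T[:3,3],d/np.linalg.norm(d)
def onz(n,p,z):
    o,d=ray(n,p);return o+d*(z-o[2])/d[2]
def tri(ps,pt):
    A=np.zeros((3,3));b=np.zeros(3);R=[ray("scene",ps),ray("top",pt)]
    for o,d in R:
        P=np.eye(3)-np.outer(d,d);A+=P;b+=P@o
    x=np.linalg.solve(A,b)
    return x,[round(1e3*np.linalg.norm((np.eye(3)-np.outer(d,d))@(x-o)),1) for o,d in R]
def proj(n,X):
    c=cams.calibration(n);T=np.linalg.inv(c["T"]);q=T[:3,:3]@np.array(X)+T[:3,3]
    a=np.array([q[0]/-q[2],-q[1]/-q[2]]);a=a*(1+c["k1"]*(a@a));return c["K"][:2,:2]@a+c["K"][:2,2]
def z(p,f,o): return [(p[0]+.5)/f-.5+o[0],(p[1]+.5)/f-.5+o[1]]
E
cat > m.py <<'E'
from h import *
np.set_printoptions(precision=4,suppress=True)
TP=lambda p:z(p,6,(340,170));SP=lambda p:z(p,6,(225,155));TH=lambda p:z(p,5,(160,115));SH=lambda p:z(p,4,(400,160))
print("rim",onz("top",TP((301,206)),.08),onz("scene",SP((240,298)),.08),tri(SP((240,298)),TP((301,206))))
print("base floor",onz("top",TP((288,222)),.005))
print("hinge", onz("top",TP((182,185)),.072),onz("top",TP((428,247)),.072))
print("hingeS", onz("scene",SP((118,268)),.072),onz("scene",SP((372,322)),.072))
# scene left = y negative = top right
a=tri(SP((165,97)),TP((400,388)));b=tri(SP((400,150)),TP((150,318)));print("bar",a,b,(a[0]+b[0])/2,"dir",np.degrees(np.arctan2(-(b[0]-a[0])[0],(b[0]-a[0])[1])),np.linalg.norm(a[0]-b[0]))
cs=[(92,78),(308,93),(302,150),(85,133)]
C=[onz("top",TH(c),.212) for c in cs];print("hang",C,np.mean(C,0))
S=[onz("scene",SH(c),.212) for c in [(207,228),(404,240),(400,284),(207,275)]];print("hangS",S,np.mean(S,0))
for s,t in[((344,60),(85,368)),((220,50),(232,383)),((336,100),(108,340)),((213,95),(248,357)),((353,232),(130,152)),((225,225),(273,165))]: print("prong",tri(SH(s),TH(t)))
E
python3 m.py
```

```text
rim [ 0.5171 -0.3028  0.08  ] [ 0.5212 -0.3032  0.08  ] (array([ 0.5176, -0.3038,  0.0743]), [np.float64(0.2), np.float64(0.2)])
base floor [ 0.5155 -0.3071  0.005 ]
hinge [ 0.5269 -0.251   0.072 ] [ 0.4997 -0.3603  0.072 ]
hingeS [ 0.4989 -0.3578  0.072 ] [ 0.5302 -0.2479  0.072 ]
bar (array([ 0.4368, -0.338 ,  0.1103]), [np.float64(2.4), np.float64(2.4)]) (array([ 0.4666, -0.234 ,  0.1068]), [np.float64(0.2), np.float64(0.2)]) [ 0.4517 -0.286   0.1086] dir -15.998152361019116 0.10821299776182589
hang [array([0.6838, 0.2236, 0.212 ]), array([0.6755, 0.1171, 0.212 ]), array([0.6477, 0.1192, 0.212 ]), array([0.6567, 0.2259, 0.212 ])] [0.6659 0.1714 0.212 ]
hangS [array([0.6531, 0.1219, 0.212 ]), array([0.6651, 0.2293, 0.212 ]), array([0.692 , 0.2209, 0.212 ]), array([0.682, 0.117, 0.212])] [0.673  0.1723 0.212 ]
prong (array([0.5428, 0.2224, 0.2099]), [np.float64(0.0), np.float64(0.0)])
prong (array([0.5354, 0.1497, 0.2128]), [np.float64(0.1), np.float64(0.1)])
prong (array([0.5586, 0.2183, 0.1922]), [np.float64(0.6), np.float64(0.6)])
prong (array([0.5505, 0.1483, 0.1895]), [np.float64(0.5), np.float64(0.5)])
prong (array([0.6503, 0.208 , 0.1974]), [np.float64(0.2), np.float64(0.2)])
prong (array([0.6433, 0.1367, 0.1981]), [np.float64(0.1), np.float64(0.1)])
```

Measurements agree with the given sizes. The pail centre is about (0.518, -0.303) with yaw about -15°. The bar is about (0.449, -0.285, 0.108), so the bail angle is about 0.04. The hanger origin is about (0.669, 0.172) with yaw about -6°. Next I turn the tool to -15° and go above the bar.

{"method": "step_arm", "body": {
  "plan": [
    {"spin": -6.685, "grip": -0.2},
    {"spin": -6.685, "grip": -0.2},
    {"spin": -6.685, "grip": -0.2},
    {"spin": -6.685, "grip": -0.2},
    {"spin": -6.685, "grip": -0.2},
    {"spin": -6.685, "grip": -0.2},
    {"spin": -6.685, "grip": -0.2},
    {"spin": -6.685, "grip": -0.2},
    {"spin": -6.685, "grip": -0.2},
    {"grip": -0.2},
    {"grip": -0.2}
  ],
  "force": 5
}}

```text
schema error: expected keys grip, slide, spin
```

{"method": "step_arm", "body": {
  "plan": [
    {"slide": [0.0146, 0, 0.0199], "grip": -0.2},
    {"slide": [0.0146, 0, 0.0199], "grip": -0.2},
    {"slide": [0.0146, 0, 0.0199], "grip": -0.2},
    {"slide": [0.0146, 0, 0.0199], "grip": -0.2},
    {"slide": [0.0146, 0, 0.0199], "grip": -0.2},
    {"slide": [0.0146, 0, 0.0199], "grip": -0.2},
    {"slide": [0.0146, 0, 0.0199], "grip": -0.2},
    {"slide": [0.0146, 0, 0.0199], "grip": -0.2},
    {"slide": [0.0146, 0, 0.0199], "grip": -0.2},
    {"slide": [0.0146, 0, 0.0199], "grip": -0.2},
    {"slide": [0.0146, 0, 0.0199], "grip": -0.2},
    {"slide": [0.0146, 0, 0.0199], "grip": -0.2},
    {"slide": [0.0146, 0, 0.0199], "grip": -0.2},
    {"slide": [0.0146, 0, 0.0199], "grip": -0.2},
    {"slide": [0.0146, 0, 0.0199], "grip": -0.2},
    {"slide": [0.0146, 0, 0.0199], "grip": -0.2},
    {"grip": -0.2},
    {"grip": -0.2}
  ]
}}

```text
schema error: expected keys grip, slide, spin
```

{"method": "step_arm", "body": {
  "plan": [
    {"slide": [0, 0, 0], "spin": -6.685, "grip": -0.2},
    {"slide": [0, 0, 0], "spin": -6.685, "grip": -0.2},
    {"slide": [0, 0, 0], "spin": -6.685, "grip": -0.2},
    {"slide": [0, 0, 0], "spin": -6.685, "grip": -0.2},
    {"slide": [0, 0, 0], "spin": -6.685, "grip": -0.2},
    {"slide": [0, 0, 0], "spin": -6.685, "grip": -0.2},
    {"slide": [0, 0, 0], "spin": -6.685, "grip": -0.2},
    {"slide": [0, 0, 0], "spin": -6.685, "grip": -0.2},
    {"slide": [0, 0, 0], "spin": -6.685, "grip": -0.2},
    {"slide": [0, 0, 0], "spin": 0, "grip": -0.2},
    {"slide": [0, 0, 0], "spin": 0, "grip": -0.2}
  ],
  "force": 5
}}

```text
time_s: 1.02
ee_pos: [0.1407, -0.5315, 0.1699]
eef_rot: [-1.57, 0.0, -0.266]
force: [0.8, -0.6, -0.4]
grip_width: 0.0564
```

{"method": "step_arm", "body": {
  "plan": [
    {"slide": [0.0146, 0, 0.0199], "spin": 0, "grip": -0.2},
    {"slide": [0.0146, 0, 0.0199], "spin": 0, "grip": -0.2},
    {"slide": [0.0146, 0, 0.0199], "spin": 0, "grip": -0.2},
    {"slide": [0.0146, 0, 0.0199], "spin": 0, "grip": -0.2},
    {"slide": [0.0146, 0, 0.0199], "spin": 0, "grip": -0.2},
    {"slide": [0.0146, 0, 0.0199], "spin": 0, "grip": -0.2},
    {"slide": [0.0146, 0, 0.0199], "spin": 0, "grip": -0.2},
    {"slide": [0.0146, 0, 0.0199], "spin": 0, "grip": -0.2},
    {"slide": [0.0146, 0, 0.0199], "spin": 0, "grip": -0.2},
    {"slide": [0.0146, 0, 0.0199], "spin": 0, "grip": -0.2},
    {"slide": [0.0146, 0, 0.0199], "spin": 0, "grip": -0.2},
    {"slide": [0.0146, 0, 0.0199], "spin": 0, "grip": -0.2},
    {"slide": [0.0146, 0, 0.0199], "spin": 0, "grip": -0.2},
    {"slide": [0.0146, 0, 0.0199], "spin": 0, "grip": -0.2},
    {"slide": [0.0146, 0, 0.0199], "spin": 0, "grip": -0.2},
    {"slide": [0.0146, 0, 0.0199], "spin": 0, "grip": -0.2},
    {"slide": [0, 0, 0], "spin": 0, "grip": -0.2},
    {"slide": [0, 0, 0], "spin": 0, "grip": -0.2}
  ]
}}

```text
time_s: 2.52
ee_pos: [0.4492, -0.284, 0.1699]
eef_rot: [-1.571, 0.0, -0.263]
force: [0.5, 0.1, -0.6]
grip_width: 0.0563
```

Run:
```python
from station import get_obs,cams
import cv2
s=cams.camera("scene");t=cams.camera("top")
cv2.imwrite("pics/s1.png",cv2.resize(s[100:260,200:400],None,fx=3.5,fy=3.5));cv2.imwrite("pics/t1.png",cv2.resize(t[150:300,330:480],None,fx=3.5,fy=3.5))
print(get_obs()['ee_pos'],get_obs()['eef_rot'])
```

```text
[ 0.4483397  -0.28497615  0.17001353] [-1.57083201e+00  3.86130473e-04 -2.64091909e-01]
```

View pics/s1.png

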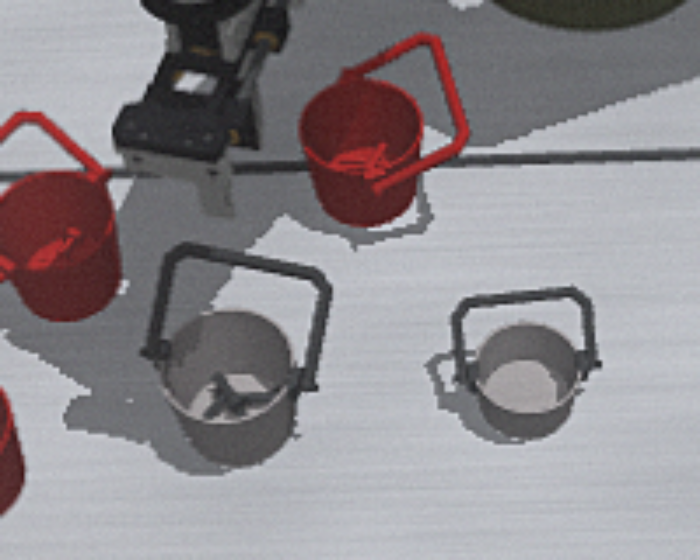

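View pics/t1.png

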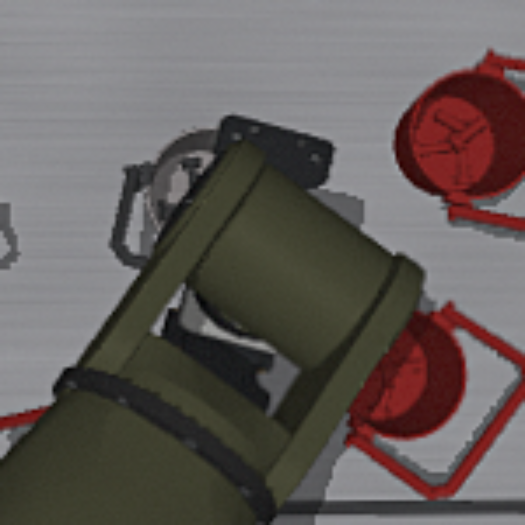

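The gripper is over the bar. In the scene zoom the front fingertip is at about (215,213) and the bar mid at (245,258). I'll check the fingertip against its projection.

Run:
```python
from h import *
for d in (.028,.04,0):
  p=proj("scene",[.4487+d*.966,-.2845-.259*d,.17]); print((p-[200,100])*3.5)
print((proj("scene",[.449,-.285,.108])-[200,100])*3.5)
```

```text
[229.1880134  239.13337662]
[223.94195815 252.77748587]
[241.22113385 207.89077789]
[250.38629333 260.3350261 ]
```

Run:
```python
import cv2
from station import cams
s=cams.camera("scene")
a=cv2.resize(s[130:190,230:310],None,fx=9,fy=9,interpolation=cv2.INTER_CUBIC);cv2.imwrite("pics/s2.png",cv2.convertScaleAbs(a,alpha=1.5))
```

```text
(no output)
```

View pics/s2.png

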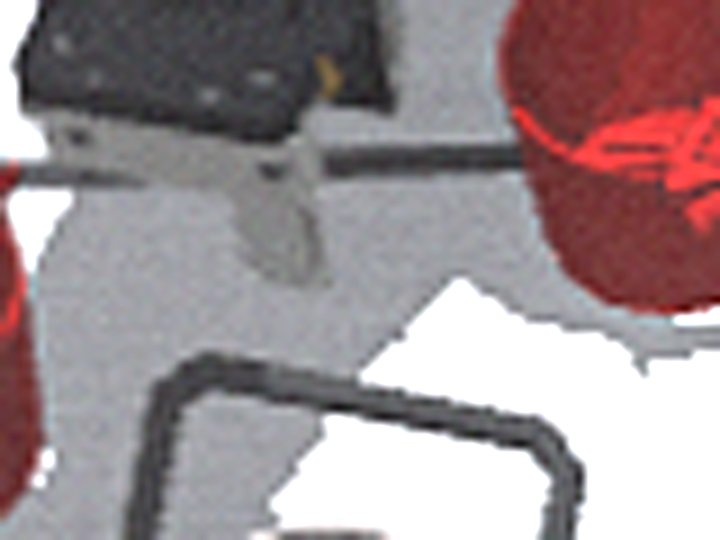

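Run:
```python
from h import *
for d in (-.0595,-.047,.047,.0595,0):
  print(d,proj("scene",[.1407+d*.256,-.5314-.967*d,.1697]))
for zz in (.17,.22,.267):
  for d in (0,.028,.041,.088): print(zz,d,(proj("scene",[.4487+d*.966,-.2845-.259*d,zz])-[230,130])*9)
s=cv2.imread("pics/scene0.png")
cv2.imwrite("pics/s3.png",cv2.convertScaleAbs(cv2.resize(s[0:100,130:230],None,fx=6,fy=6,interpolation=cv2.INTER_CUBIC),alpha=1.5))
```

```text
-0.0595 [208.31183425  73.07313809]
-0.047 [204.03513763  74.03764781]
0.047 [171.7785981  81.4404979]
0.0595 [167.48133075  82.44425239]
0 [187.92401208  77.70650005]
0.17 0 [350.28291562 264.57628601]
0.17 0.028 [319.34060588 344.91439703]
0.17 0.041 [304.72033075 382.94093784]
0.17 0.088 [250.48727516 524.37440694]
0.22 0 [328.27334638 147.75434863]
0.22 0.028 [295.80785584 229.43694936]
0.22 0.041 [280.4549793  268.13962014]
0.22 0.088 [223.43291976 412.30954237]
0.267 0 [306.18848815  29.9999014 ]
0.267 0.028 [272.16151744 112.87567572]
0.267 0.041 [256.05642503 152.18500741]
0.267 0.088 [196.16388014 298.84601346]
```

View pics/s3.png

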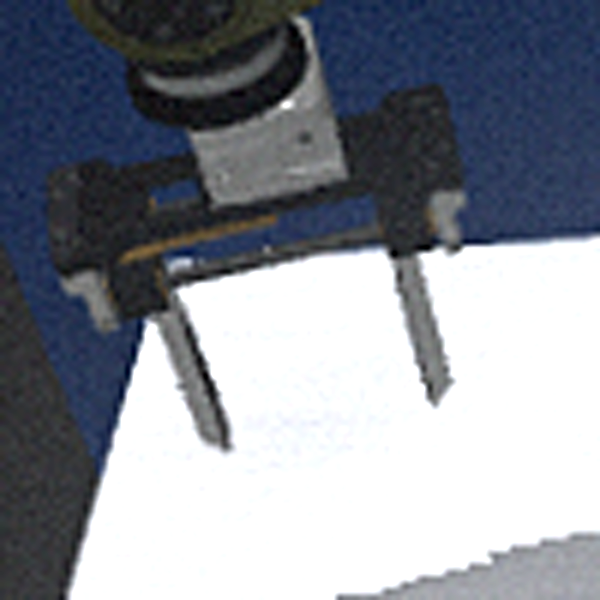

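Run:
```python
from h import *
t=cv2.imread("pics/top0.png")
cv2.imwrite("pics/t3.png",cv2.convertScaleAbs(cv2.resize(t[330:400,460:580],None,fx=6,fy=6,interpolation=cv2.INTER_CUBIC),alpha=1.8))
for d in (-.0595,-.047,.047,.0595,0):
  for zz in (.17,.2): print(d,zz,(proj("top",[.1407+d*.256,-.5314-.967*d,zz])-[460,330])*6)
```

```text
-0.0595 0.17 [ 34.91859317 197.78038724]
-0.0595 0.2 [ 58.49442426 219.12444598]
-0.047 0.17 [ 64.44482902 189.36201154]
-0.047 0.2 [ 88.83519565 210.43264772]
0.047 0.17 [284.2834507  125.56920007]
0.047 0.2 [314.60052487 144.54363919]
0.0595 0.17 [313.19107558 117.03050504]
0.0595 0.2 [344.26674612 135.72171421]
0 0.17 [174.87741274 157.56542358]
0 0.2 [202.27754792 177.59609715]
```

View pics/t3.png

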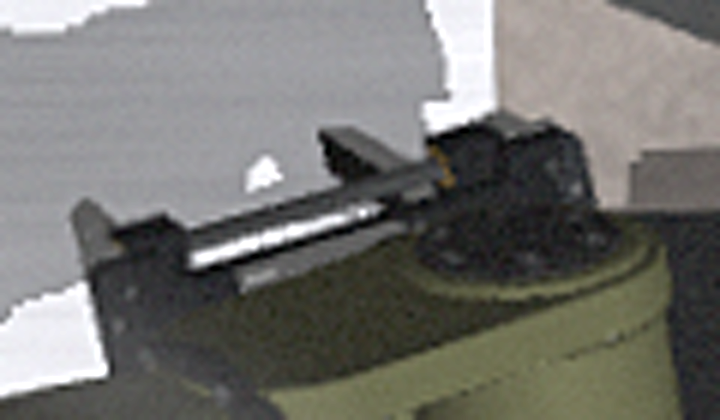

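Run:
```python
from h import *
print(tri((167.5,74.7),(460+325/6,330+132/6)));print(tri((202.8,67.0),(460+82/6,330+203/6)))
```

```text
(array([ 0.15766284, -0.58041102,  0.20025567]), [np.float64(0.5), np.float64(0.5)])
(array([ 0.13115122, -0.48331771,  0.1982718 ]), [np.float64(0.4), np.float64(0.4)])
```

The triangulated fingertips sit about 29 mm above the reported TCP height, at z ≈ 0.199 against 0.170. Objects triangulate to their correct heights, so the fingers may be drawn or mounted shorter than stated. I'll descend only to the nominal grasp height, then check by eye and by closing.

{"method": "step_arm", "body": {
  "plan": [
    {"slide": [0, 0.02, 0], "spin": 0, "grip": -0.2},
    {"slide": [0, 0.02, 0], "spin": 0, "grip": -0.2},
    {"slide": [0, 0.015, 0], "spin": 0, "grip": -0.2},
    {"slide": [0, 0.015, 0], "spin": 0, "grip": -0.2},
    {"slide": [0, 0.01, 0], "spin": 0, "grip": -0.2},
    {"slide": [0, 0, 0], "spin": 0, "grip": -0.2}
  ]
}}

```text
time_s: 3.17
ee_pos: [0.4476, -0.2846, 0.0884]
eef_rot: [-1.57, 0.003, -0.264]
force: [-0.4, 0.7, -0.1]
grip_width: 0.0565
```

```bash
cat > look.py <<'E'
import sys
from h import *
from station import get_obs
n,cam,x0,x1,y0,y1,f=sys.argv[1],sys.argv[2],*map(int,sys.argv[3:8])
s=cams.camera(cam);cv2.imwrite(f"pics/raw_{n}.png",s)
cv2.imwrite(f"pics/{n}.png",cv2.convertScaleAbs(cv2.resize(s[y0:y1,x0:x1],None,fx=f,fy=f,interpolation=cv2.INTER_CUBIC),alpha=1.3))
o=get_obs();print(o['time_s'],o['ee_pos'],o['eef_rot'],o['force'],o['grip_width'])
E
python3 look.py s4 scene 230 310 130 210 7
```

```text
3.2167 [ 0.44817196 -0.28488389  0.08973275] [-1.57034777e+00  1.27344231e-03 -2.63268533e-01] [-0.21389052  0.29434241  1.05015414] 0.056827262148279226
```

View pics/s4.png

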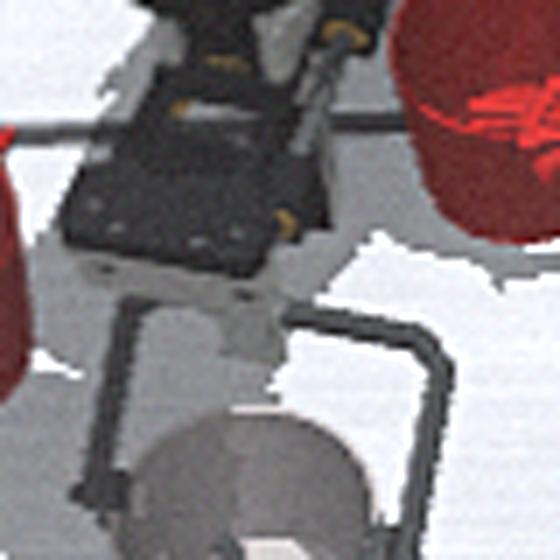

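The front finger's tip is at about (255,360) in the zoom and hides the bar. Closing gently will tell whether the bar is between the pads.

{"method": "step_arm", "body": {
  "plan": [
    {"slide": [0, 0, 0], "spin": 0, "grip": 0.4},
    {"slide": [0, 0, 0], "spin": 0, "grip": 0.8},
    {"slide": [0, 0, 0], "spin": 0, "grip": 1},
    {"slide": [0, 0, 0], "spin": 0, "grip": 1},
    {"slide": [0, 0, 0], "spin": 0, "grip": 1},
    {"slide": [0, 0, 0], "spin": 0, "grip": 1},
    {"slide": [0, 0, 0], "spin": 0, "grip": 1},
    {"slide": [0, 0, 0], "spin": 0, "grip": 1}
  ],
  "force": 4
}}

```text
time_s: 3.88
ee_pos: [0.4488, -0.2846, 0.0902]
eef_rot: [-1.571, 0.0, -0.262]
force: [-0.3, -0.3, 0.1]
grip_width: 0.0065
```

```bash
python3 look.py s5 scene 230 310 130 210 7
```

```text
3.9333 [ 0.44883454 -0.28461022  0.09015903] [-1.57078907e+00  2.86101729e-05 -2.61912576e-01] [ 0.47392371 -0.22110353  0.63939416] 0.0026757533724144074
```

View pics/s5.png

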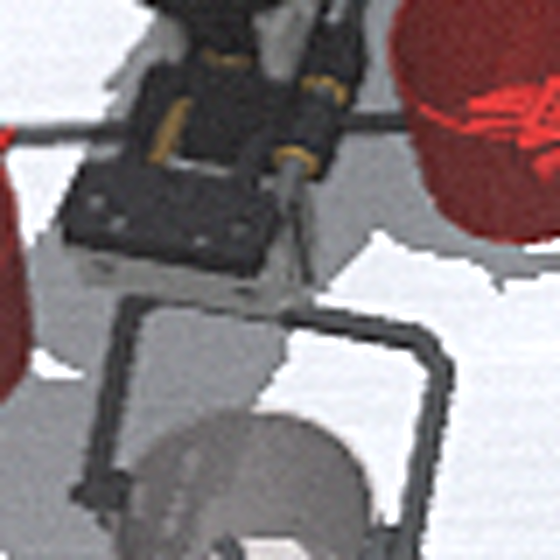

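The gripper closed to 2.7 mm, so the bar isn't between the pads. The fingertips really are about 29 mm above the reported TCP. I'll reopen, go down 27 mm more and try again.

{"method": "step_arm", "body": {
  "plan": [
    {"slide": [0, 0, 0], "spin": 0, "grip": -0.2},
    {"slide": [0, 0, 0], "spin": 0, "grip": -0.2},
    {"slide": [0, 0, 0], "spin": 0, "grip": -0.2},
    {"slide": [0, 0, 0], "spin": 0, "grip": -0.2},
    {"slide": [0, 0, 0], "spin": 0, "grip": -0.2},
    {"slide": [0, 0, 0], "spin": 0, "grip": -0.2},
    {"slide": [0, 0.008, 0], "spin": 0, "grip": -0.2},
    {"slide": [0, 0.007, 0], "spin": 0, "grip": -0.2},
    {"slide": [0, 0, 0], "spin": 0, "grip": -0.2}
  ]
}}

```text
time_s: 4.68
ee_pos: [0.4481, -0.2841, 0.0732]
eef_rot: [-1.57, 0.002, -0.262]
force: [-0.4, -0.4, -0.8]
grip_width: 0.0556
```

{"method": "step_arm", "body": {
  "plan": [
    {"slide": [0, 0.004, 0], "spin": 0, "grip": -0.2},
    {"slide": [0, 0.004, 0], "spin": 0, "grip": -0.2},
    {"slide": [0, 0.004, 0], "spin": 0, "grip": -0.2},
    {"slide": [0, 0, 0], "spin": 0, "grip": -0.2},
    {"slide": [0, 0, 0], "spin": 0, "grip": -0.2}
  ]
}}

```text
time_s: 5.1
ee_pos: [0.4488, -0.2846, 0.063]
eef_rot: [-1.571, 0.0, -0.262]
force: [-0.1, 0.7, 0.3]
grip_width: 0.0561
```

```bash
python3 look.py s6 scene 230 310 130 210 7
```

```text
5.15 [ 0.44884882 -0.28462936  0.06318327] [-1.57078570e+00  1.85107913e-05 -2.61893816e-01] [-0.02345232 -0.60584162 -0.03606682] 0.05684044647490742
```

View pics/s6.png

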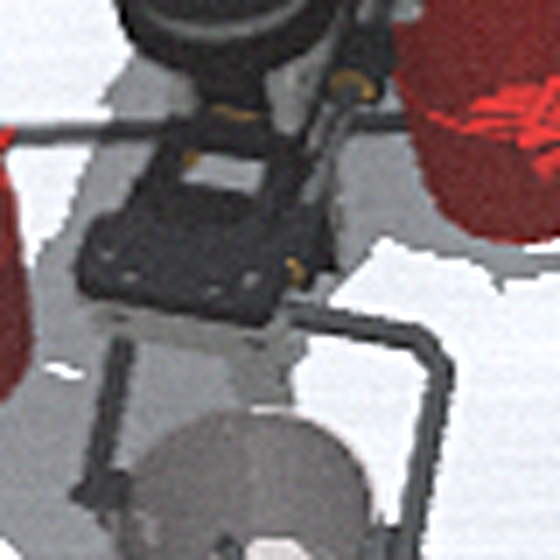

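The finger tip is now at about (265,400), just short of the rim's far edge, and there's no contact force. Closing gently.

{"method": "step_arm", "body": {
  "plan": [
    {"slide": [0, 0, 0], "spin": 0, "grip": 0.2},
    {"slide": [0, 0, 0], "spin": 0, "grip": 0.5},
    {"slide": [0, 0, 0], "spin": 0, "grip": 0.8},
    {"slide": [0, 0, 0], "spin": 0, "grip": 1},
    {"slide": [0, 0, 0], "spin": 0, "grip": 1},
    {"slide": [0, 0, 0], "spin": 0, "grip": 1},
    {"slide": [0, 0, 0], "spin": 0, "grip": 1},
    {"slide": [0, 0, 0], "spin": 0, "grip": 1}
  ],
  "force": 4
}}

```text
time_s: 5.82
ee_pos: [0.4489, -0.2847, 0.0632]
eef_rot: [-1.571, -0.0, -0.262]
force: [0.9, 0.2, -1.0]
grip_width: 0.0095
```

```bash
python3 look.py s7 scene 210 330 130 250 5
```

```text
5.8667 [ 0.44892134 -0.28466131  0.06317372] [-1.57082819e+00 -2.44008471e-04 -2.61919730e-01] [ 1.61164367 -0.16839507 -0.77840863] 0.009772831080722483
```

View pics/s7.png

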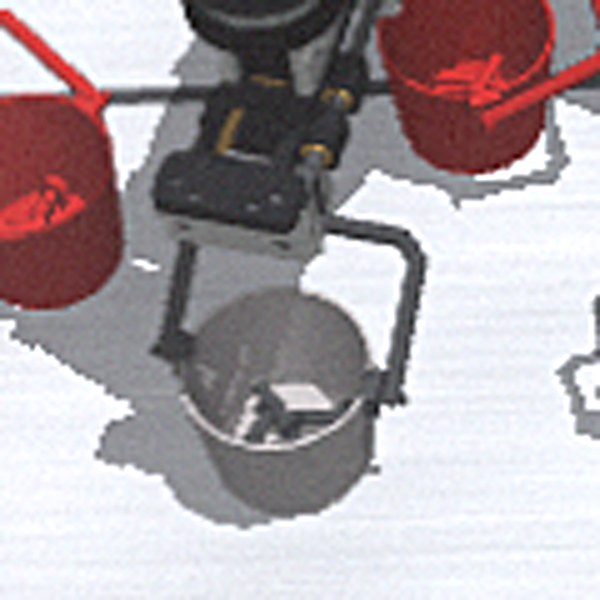

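The grip stopped at 9.8 mm, so the bar is held. Now I swing it along the 80 mm arc about the hinge, first half.

{"method": "step_arm", "body": {
  "plan": [
    {"slide": [0.0022, -0.0036, 0], "spin": 0, "grip": 1},
    {"slide": [0.0022, -0.0036, 0], "spin": 0, "grip": 1},
    {"slide": [0.0022, -0.0036, 0], "spin": 0, "grip": 1},
    {"slide": [0.0027, -0.0032, 0], "spin": 0, "grip": 1},
    {"slide": [0.0027, -0.0032, 0], "spin": 0, "grip": 1},
    {"slide": [0.0027, -0.0032, 0], "spin": 0, "grip": 1},
    {"slide": [0.0032, -0.0027, 0], "spin": 0, "grip": 1},
    {"slide": [0.0032, -0.0027, 0], "spin": 0, "grip": 1},
    {"slide": [0.0032, -0.0027, 0], "spin": 0, "grip": 1},
    {"slide": [0.0036, -0.0022, 0], "spin": 0, "grip": 1},
    {"slide": [0.0036, -0.0022, 0], "spin": 0, "grip": 1},
    {"slide": [0.0036, -0.0022, 0], "spin": 0, "grip": 1}
  ]
}}

```text
time_s: 6.87
ee_pos: [0.4831, -0.2938, 0.0984]
eef_rot: [-1.571, 0.0, -0.262]
force: [-0.4, 0.1, -3.0]
grip_width: 0.0095
```

```bash
python3 look.py s8 scene 210 330 130 250 5
```

```text
6.9167 [ 0.48369291 -0.29396362  0.09876516] [-1.57090388e+00 -7.76489878e-04 -2.61858654e-01] [ 0.42376519 -0.15585966 -0.41382067] 0.009982385978587954
```

View pics/s8.png

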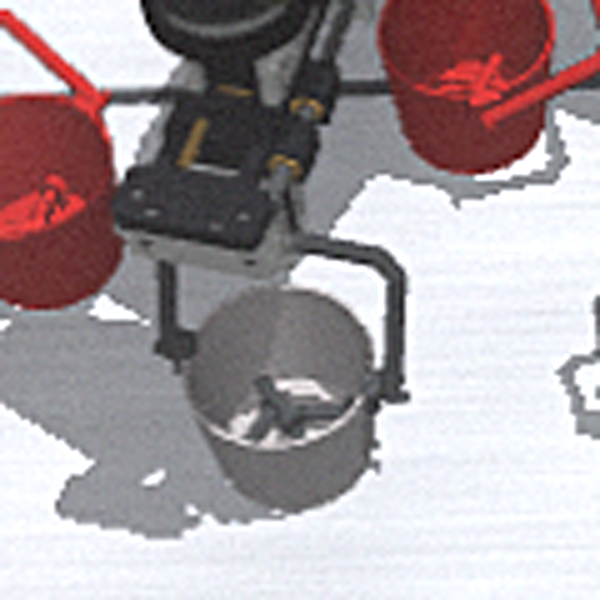

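The handle is rising and the pail is still standing. The rim bottom is at about (270,445) against (270,450) before, and forces are small. On to the second half of the arc.

{"method": "step_arm", "body": {
  "plan": [
    {"slide": [0.0039, -0.0016, 0], "spin": 0, "grip": 1},
    {"slide": [0.0039, -0.0016, 0], "spin": 0, "grip": 1},
    {"slide": [0.0039, -0.0016, 0], "spin": 0, "grip": 1},
    {"slide": [0.0041, -0.001, 0], "spin": 0, "grip": 1},
    {"slide": [0.0041, -0.001, 0], "spin": 0, "grip": 1},
    {"slide": [0.0041, -0.001, 0], "spin": 0, "grip": 1},
    {"slide": [0.0042, -0.0003, 0], "spin": 0, "grip": 1},
    {"slide": [0.0042, -0.0003, 0], "spin": 0, "grip": 1},
    {"slide": [0.0042, -0.0003, 0], "spin": 0, "grip": 1},
    {"slide": [0, 0, 0], "spin": 0, "grip": 1}
  ]
}}

```text
time_s: 7.75
ee_pos: [0.5187, -0.3033, 0.1068]
eef_rot: [-1.571, 0.0, -0.262]
force: [-0.8, -0.0, -1.4]
grip_width: 0.0096
```

```bash
python3 look.py s9 scene 210 330 130 250 5;python3 look.py t9 top 330 450 150 250 5
```

```text
7.8 [ 0.51838065 -0.30327395  0.10680276] [-1.57086133e+00 -5.87034023e-05 -2.61769183e-01] [-0.07156283 -0.12505451 -0.80241363] 0.00966760092723379
7.85 [ 0.51819711 -0.30320163  0.10683521] [-1.57078441e+00 -4.12333587e-05 -2.61831404e-01] [ 0.78006288  0.32861464 -1.38330467] 0.009764726792450227
```

View pics/s9.png

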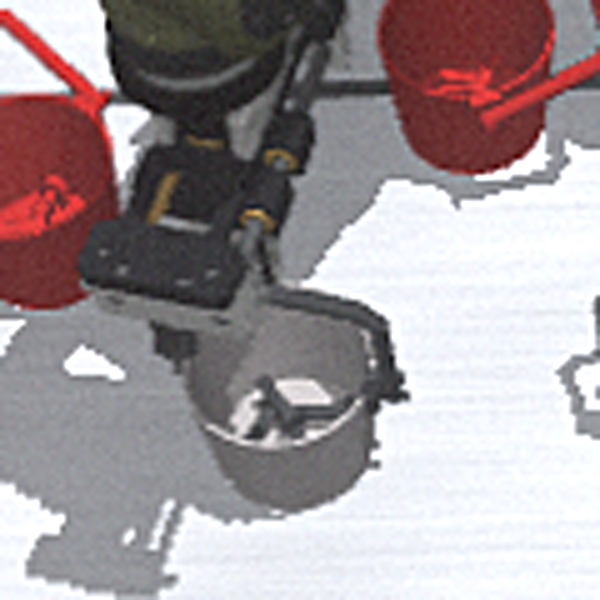

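View pics/t9.png

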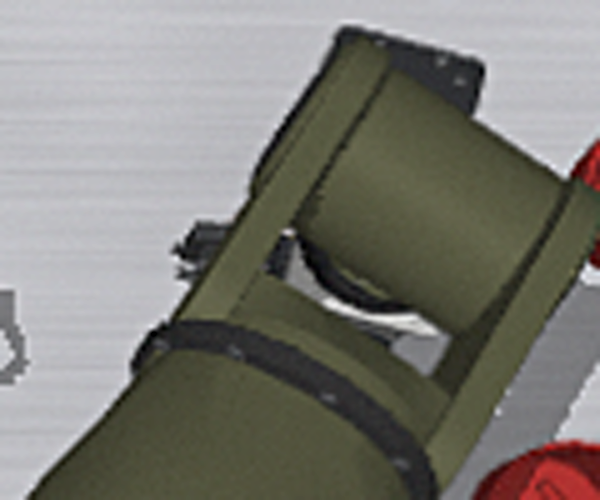

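The pail still stands in place. In s9 the handle's right corner is at about (370,312) and its hinge end at (388,393). I'll compare with the upright projection.

Run:
```python
from h import *
y=np.array([.259,.966,0]);x=np.array([.966,-.259,0]);c=np.array([.518,-.303,0])
for a in (70,80,90,100):
  a_=np.radians(a);P=c+.055*y+(-.08*np.cos(a_))*x+[0,0,.072+.08*np.sin(a_)]
  print(a,(proj("scene",P)-[210,130])*5)
print((proj("scene",c+.06*y+[0,0,.072])-[210,130])*5)
```

```text
70 [381.05917221 266.15104203]
80 [372.63392054 284.24710267]
90 [364.28023165 306.19771208]
100 [356.30115242 331.30191964]
[388.53460753 396.67610135]
```

The upright projection gives (364,306) for the corner and (389,397) for the hinge, so the handle is upright to within a few degrees. Now I firm the grip and lift.

{"method": "step_arm", "body": {
  "plan": [
    {"slide": [0, 0, 0], "spin": 0, "grip": 1},
    {"slide": [0, 0, 0], "spin": 0, "grip": 1},
    {"slide": [0, 0, 0], "spin": 0, "grip": 1},
    {"slide": [0, -0.002, 0], "spin": 0, "grip": 1},
    {"slide": [0, -0.004, 0], "spin": 0, "grip": 1},
    {"slide": [0, -0.006, 0], "spin": 0, "grip": 1},
    {"slide": [0, -0.008, 0], "spin": 0, "grip": 1},
    {"slide": [0, -0.01, 0], "spin": 0, "grip": 1},
    {"slide": [0, -0.01, 0], "spin": 0, "grip": 1},
    {"slide": [0, -0.01, 0], "spin": 0, "grip": 1},
    {"slide": [0, -0.005, 0], "spin": 0, "grip": 1},
    {"slide": [0, 0, 0], "spin": 0, "grip": 1},
    {"slide": [0, 0, 0], "spin": 0, "grip": 1}
  ],
  "force": 30
}}

```text
time_s: 8.93
ee_pos: [0.5181, -0.3032, 0.1621]
eef_rot: [-1.571, -0.0, -0.262]
force: [0.9, -1.3, -3.8]
grip_width: 0.009
```

```bash
python3 look.py s10 scene 190 350 100 250 4
```

```text
8.9833 [ 0.51792192 -0.30306084  0.16156506] [-1.57056375e+00  5.50646346e-04 -2.61895321e-01] [-0.1992757   0.65638211 -2.80631371] 0.008726927826956069
```

View pics/s10.png

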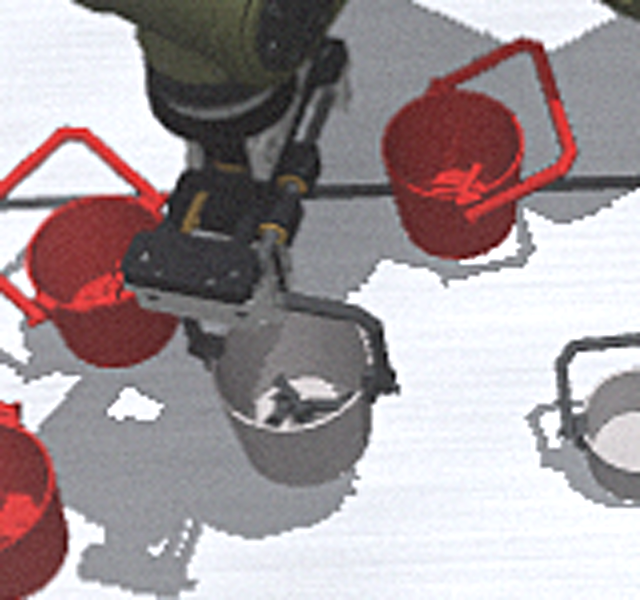

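The pail is clear of the bed and level, with about 3 N of weight. I lift further and turn to the bracket's yaw.

{"method": "step_arm", "body": {
  "plan": [
    {"slide": [0, -0.004, 0], "spin": -1, "grip": 1},
    {"slide": [0, -0.008, 0], "spin": -1, "grip": 1},
    {"slide": [0, -0.012, 0], "spin": -1, "grip": 1},
    {"slide": [0, -0.014, 0], "spin": -1, "grip": 1},
    {"slide": [0, -0.014, 0], "spin": -1, "grip": 1},
    {"slide": [0, -0.014, 0], "spin": -1, "grip": 1},
    {"slide": [0, -0.012, 0], "spin": -1, "grip": 1},
    {"slide": [0, -0.008, 0], "spin": -1, "grip": 1},
    {"slide": [0, -0.004, 0], "spin": -1, "grip": 1},
    {"slide": [0, 0, 0], "spin": 0, "grip": 1}
  ]
}}

```text
time_s: 9.82
ee_pos: [0.5183, -0.3033, 0.253]
eef_rot: [-1.571, -0.001, -0.103]
force: [0.0, 0.8, -4.0]
grip_width: 0.009
```

{"method": "step_arm", "body": {
  "plan": [
    {"slide": [-0.0007, 0, 0.0028], "spin": 0, "grip": 1},
    {"slide": [-0.0013, 0, 0.0057], "spin": 0, "grip": 1},
    {"slide": [-0.002, 0, 0.0085], "spin": 0, "grip": 1},
    {"slide": [-0.0027, 0, 0.0113], "spin": 0, "grip": 1},
    {"slide": [-0.0033, 0, 0.0142], "spin": 0, "grip": 1},
    {"slide": [-0.004, 0, 0.017], "spin": 0, "grip": 1},
    {"slide": [-0.004, 0, 0.017], "spin": 0, "grip": 1},
    {"slide": [-0.004, 0, 0.017], "spin": 0, "grip": 1},
    {"slide": [-0.004, 0, 0.017], "spin": 0, "grip": 1},
    {"slide": [-0.004, 0, 0.017], "spin": 0, "grip": 1},
    {"slide": [-0.004, 0, 0.017], "spin": 0, "grip": 1},
    {"slide": [-0.004, 0, 0.017], "spin": 0, "grip": 1},
    {"slide": [-0.004, 0, 0.017], "spin": 0, "grip": 1},
    {"slide": [-0.004, 0, 0.017], "spin": 0, "grip": 1},
    {"slide": [-0.004, 0, 0.017], "spin": 0, "grip": 1},
    {"slide": [-0.004, 0, 0.017], "spin": 0, "grip": 1},
    {"slide": [-0.004, 0, 0.017], "spin": 0, "grip": 1},
    {"slide": [-0.004, 0, 0.017], "spin": 0, "grip": 1},
    {"slide": [-0.004, 0, 0.017], "spin": 0, "grip": 1},
    {"slide": [-0.004, 0, 0.017], "spin": 0, "grip": 1}
  ]
}}

```text
time_s: 11.48
ee_pos: [0.4787, 0.0016, 0.2519]
eef_rot: [-1.571, -0.0, -0.104]
force: [0.4, -0.8, -3.5]
grip_width: 0.0088
```

{"method": "step_arm", "body": {
  "plan": [
    {"slide": [-0.004, 0, 0.017], "spin": 0, "grip": 1},
    {"slide": [-0.004, 0, 0.017], "spin": 0, "grip": 1},
    {"slide": [-0.004, 0, 0.017], "spin": 0, "grip": 1},
    {"slide": [-0.004, 0, 0.017], "spin": 0, "grip": 1},
    {"slide": [-0.004, 0, 0.017], "spin": 0, "grip": 1},
    {"slide": [-0.004, 0, 0.017], "spin": 0, "grip": 1},
    {"slide": [-0.004, 0, 0.017], "spin": 0, "grip": 1},
    {"slide": [-0.004, 0, 0.017], "spin": 0, "grip": 1},
    {"slide": [-0.0035, 0, 0.0142], "spin": 0, "grip": 1},
    {"slide": [-0.003, 0, 0.0113], "spin": 0, "grip": 1},
    {"slide": [-0.002, 0, 0.0085], "spin": 0, "grip": 1},
    {"slide": [-0.0015, 0, 0.0057], "spin": 0, "grip": 1},
    {"slide": [-0.0007, 0, 0.0028], "spin": 0, "grip": 1},
    {"slide": [0, 0, 0], "spin": 0, "grip": 1},
    {"slide": [0, 0, 0], "spin": 0, "grip": 1},
    {"slide": [0, 0, 0], "spin": 0, "grip": 1},
    {"slide": [0, 0, 0], "spin": 0, "grip": 1}
  ]
}}

```text
time_s: 12.9
ee_pos: [0.4559, 0.1816, 0.2519]
eef_rot: [-1.571, -0.0, -0.105]
force: [-0.2, -0.3, -2.6]
grip_width: 0.009
```

```bash
python3 look.py s11 scene 340 540 60 260 3;python3 look.py t11 top 140 280 80 260 4
```

```text
12.95 [0.45591988 0.18160802 0.25196656] [-1.57083870e+00 -3.26262990e-05 -1.05470373e-01] [ 0.29614665 -0.26997363 -3.98734609] 0.008757714311589601
13.0 [0.45590942 0.18166014 0.25193887] [-1.57081403e+00  3.35949788e-06 -1.05393881e-01] [ 0.06834926  0.56487433 -3.47353133] 0.008929242470269784
```

View pics/s11.png

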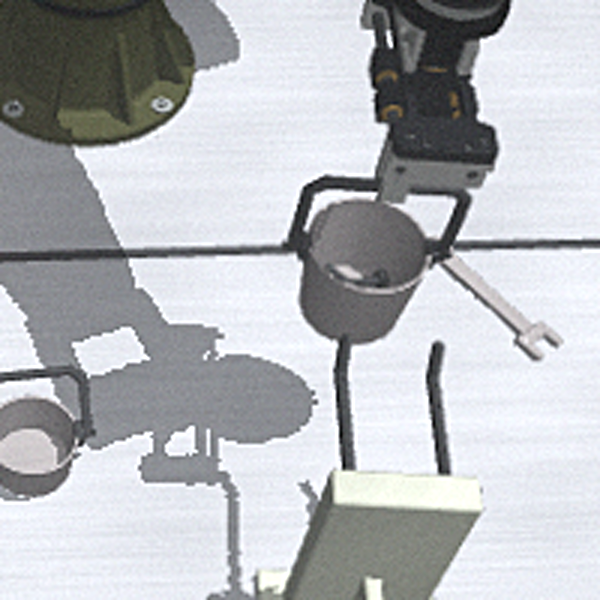

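View pics/t11.png

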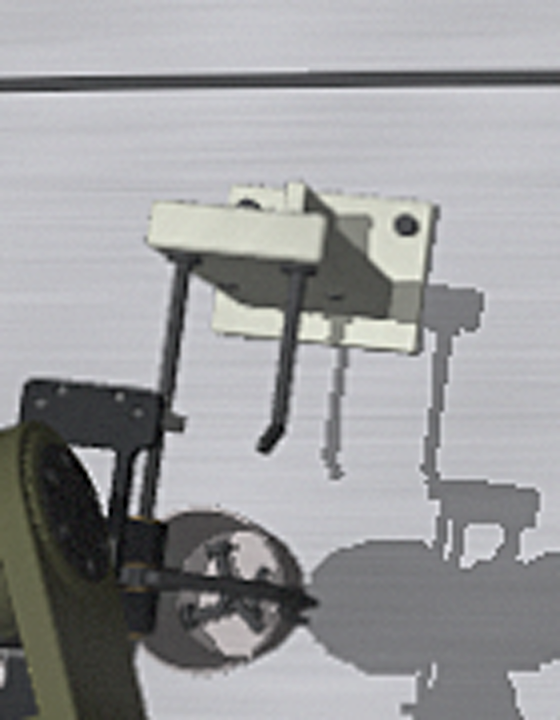

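The pail hangs level from the gripper and its bar runs parallel to the bracket's top. In s11 the bar corners are at about (315,184) and (465,192). I'll compare with the predicted bar for a few heights.

Run:
```python
from h import *
y=np.array([.1045,.9945,0]);c=np.array([.4559,.1816,0])
for zz in (.287,.297,.307):
  for d in(-.055,0,.055): print(zz,d,(proj("scene",c+d*y+[0,0,zz])-[340,60])*3,(proj("top",c+d*y+[0,0,zz])-[140,80])*4)
s=cv2.imread("pics/raw_s11.png")
cv2.imwrite("pics/s12.png",cv2.convertScaleAbs(cv2.resize(s[110:150,430:505],None,fx=10,fy=10,interpolation=cv2.INTER_CUBIC),alpha=1.4))
```

```text
0.287 -0.055 [314.06116082 188.32354758] [263.06135415 585.40478653]
0.287 0 [386.12738376 192.63815403] [165.50411662 574.21500351]
0.287 0.055 [457.64647711 197.11865299] [ 69.24808    563.08064523]
0.297 -0.055 [316.52016598 179.32503997] [257.88655031 584.89027652]
0.297 0 [389.1139637  183.68871061] [159.35355907 573.58272256]
0.297 0.055 [461.14451863 188.22804708] [ 62.16126177 562.33304441]
0.307 -0.055 [319.01188892 170.19308945] [252.60267512 584.36466766]
0.307 0 [392.13982037 174.60734733] [153.07495564 572.93690492]
0.307 0.055 [464.68780567 179.2074639 ] [ 54.92908049 561.56958943]
```

View pics/s12.png

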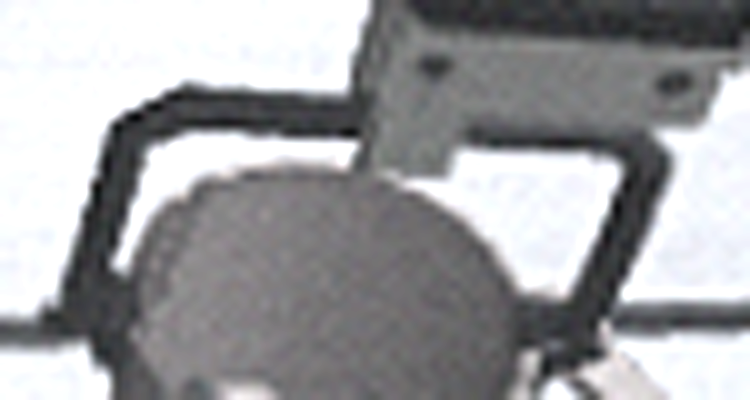

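The bar triangulates to z ≈ 0.295, which is TCP + 43 mm. It sits 13 mm to the -y side of the bracket's centre line. I'll correct that, lower it to z ≈ 0.240 in front of the prongs, and check.

{"method": "step_arm", "body": {
  "plan": [
    {"slide": [0, 0, 0.003], "spin": 0, "grip": 1},
    {"slide": [0, 0, 0.004], "spin": 0, "grip": 1},
    {"slide": [0, 0, 0.003], "spin": 0, "grip": 1},
    {"slide": [0, 0.004, 0.003], "spin": 0, "grip": 1},
    {"slide": [0, 0.008, 0], "spin": 0, "grip": 1},
    {"slide": [0, 0.011, 0], "spin": 0, "grip": 1},
    {"slide": [0, 0.011, 0], "spin": 0, "grip": 1},
    {"slide": [0, 0.01, 0], "spin": 0, "grip": 1},
    {"slide": [0, 0.007, 0], "spin": 0, "grip": 1},
    {"slide": [0, 0.004, 0], "spin": 0, "grip": 1},
    {"slide": [0, 0, 0], "spin": 0, "grip": 1},
    {"slide": [0, 0, 0], "spin": 0, "grip": 1},
    {"slide": [0, 0, 0], "spin": 0, "grip": 1}
  ]
}}

```text
time_s: 14.08
ee_pos: [0.4574, 0.195, 0.1974]
eef_rot: [-1.57, -0.001, -0.105]
force: [0.1, 0.7, -3.2]
grip_width: 0.009
```

```bash
python3 look.py s13 scene 420 540 90 230 4;python3 look.py t13 top 140 280 80 260 4
```

```text
14.1333 [0.457425   0.19501086 0.19749291] [-1.57037222e+00 -8.98455562e-04 -1.04814599e-01] [ 0.37556186 -0.541987   -2.77103395] 0.009393042305054382
14.1833 [0.45737891 0.1949653  0.19742339] [-1.57045069e+00 -7.66193144e-04 -1.04863727e-01] [-0.7105449   0.91989037 -3.76952879] 0.008874656549981473
```

View pics/s13.png

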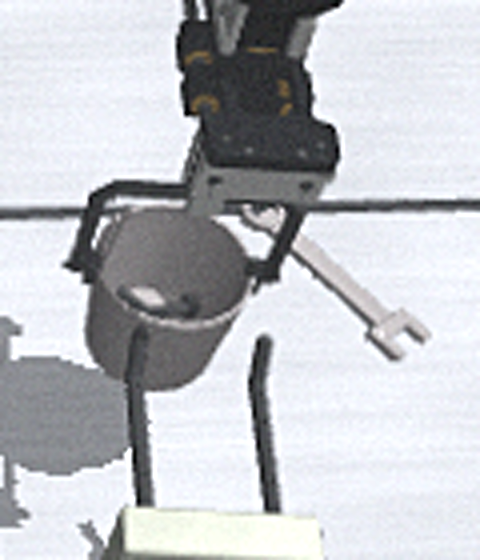

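View pics/t13.png

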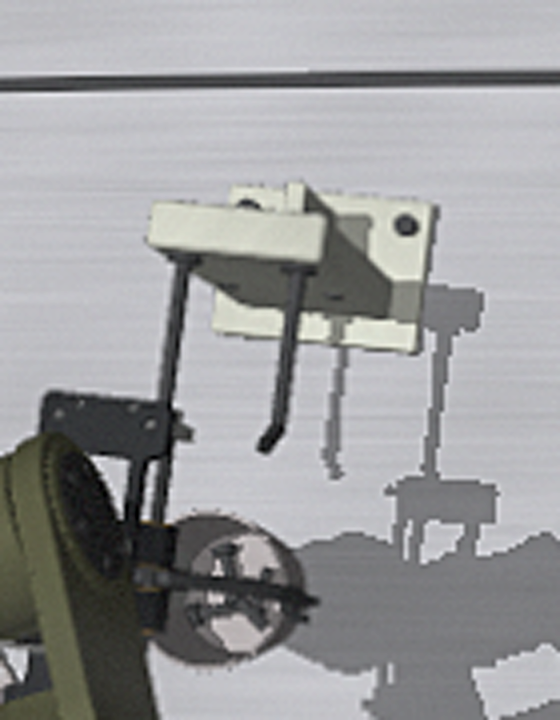

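Lined up: prong tips in s13 at (138,335) and (263,340), and bar arms at about (95,190) and (298,205), so both prongs fall inside the handle. I'll advance halfway over the tips and check.

{"method": "step_arm", "body": {
  "plan": [
    {"slide": [0.003, 0, 0], "spin": 0, "grip": 1},
    {"slide": [0.006, 0, 0], "spin": 0, "grip": 1},
    {"slide": [0.009, 0, 0], "spin": 0, "grip": 1},
    {"slide": [0.01, 0, 0], "spin": 0, "grip": 1},
    {"slide": [0.01, 0, 0], "spin": 0, "grip": 1},
    {"slide": [0.01, 0, 0], "spin": 0, "grip": 1},
    {"slide": [0.009, 0, 0], "spin": 0, "grip": 1},
    {"slide": [0.006, 0, 0], "spin": 0, "grip": 1},
    {"slide": [0.003, 0, 0], "spin": 0, "grip": 1},
    {"slide": [0, 0, 0], "spin": 0, "grip": 1},
    {"slide": [0, 0, 0], "spin": 0, "grip": 1}
  ]
}}

```text
time_s: 15.1
ee_pos: [0.5227, 0.188, 0.1968]
eef_rot: [-1.571, 0.0, -0.105]
force: [0.6, 0.2, -2.5]
grip_width: 0.0089
```

```bash
python3 look.py s14 scene 420 540 90 230 4;python3 look.py t14 top 140 280 80 260 4
```

```text
15.15 [0.52259963 0.1880876  0.19697358] [-1.57075696e+00  1.20938765e-04 -1.04730402e-01] [ 0.15147978 -0.226313   -3.618796  ] 0.008760331077723041
15.2 [0.52254779 0.18810469 0.19702156] [-1.57076860e+00  2.23878536e-05 -1.04627148e-01] [-0.19163441  0.11777759 -3.08059566] 0.00922984888020302
```

View pics/s14.png

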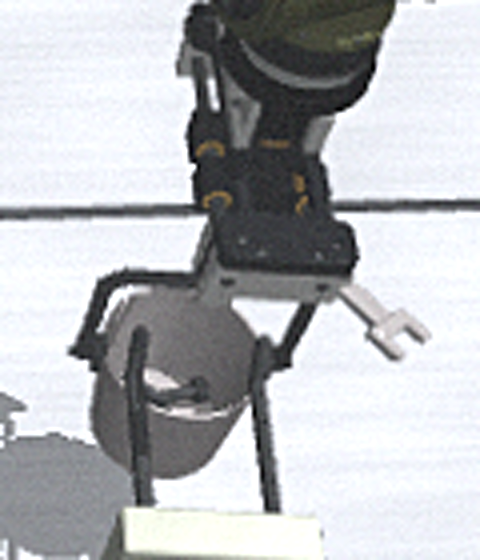

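View pics/t14.png

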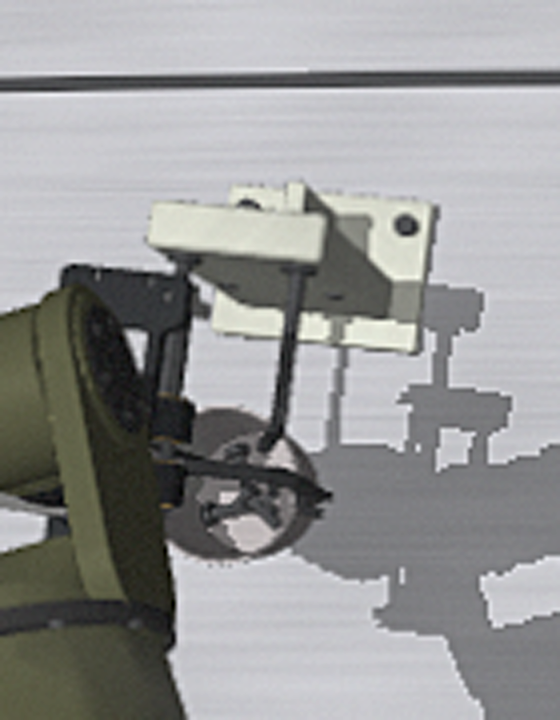

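Both prongs overlap the pail mouth above the rim, with tips at s14 (138,335) and (263,342) inside the arms. Force is unchanged, so there's no contact. I continue to x_h ≈ -0.09.

{"method": "step_arm", "body": {
  "plan": [
    {"slide": [0.003, 0, 0], "spin": 0, "grip": 1},
    {"slide": [0.006, 0, 0], "spin": 0, "grip": 1},
    {"slide": [0.009, 0, 0], "spin": 0, "grip": 1},
    {"slide": [0.01, 0, 0], "spin": 0, "grip": 1},
    {"slide": [0.01, 0, 0], "spin": 0, "grip": 1},
    {"slide": [0.009, 0, 0], "spin": 0, "grip": 1},
    {"slide": [0.006, 0, 0], "spin": 0, "grip": 1},
    {"slide": [0.003, 0, 0], "spin": 0, "grip": 1},
    {"slide": [0, 0, 0], "spin": 0, "grip": 1},
    {"slide": [0, 0, 0], "spin": 0, "grip": 1}
  ]
}}

```text
time_s: 16.03
ee_pos: [0.5784, 0.1821, 0.1968]
eef_rot: [-1.571, 0.0, -0.105]
force: [0.2, -0.2, -3.6]
grip_width: 0.009
```

```bash
python3 look.py s15 scene 420 540 90 230 4;python3 look.py t15 top 140 280 80 260 4
```

```text
16.0833 [0.57833091 0.18220525 0.19695998] [-1.57078626e+00  8.55082154e-05 -1.04786413e-01] [ 0.38934728 -0.82645995 -3.46456034] 0.009061090829082305
16.1333 [0.57827918 0.1822302  0.19703267] [-1.57079896e+00 -1.92524875e-05 -1.04632646e-01] [ 0.1898658  -0.23445418 -3.06890702] 0.008788056486308763
```

View pics/s15.png

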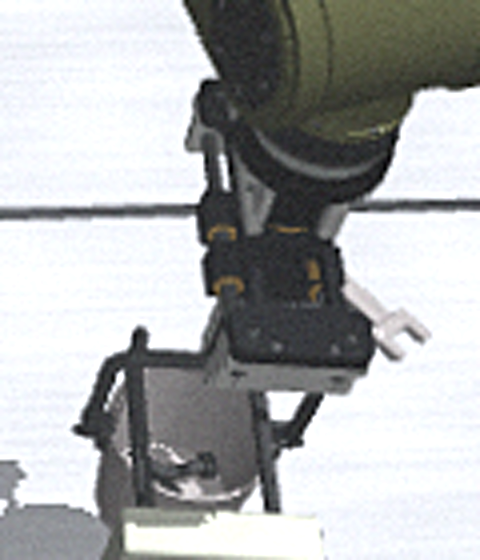

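View pics/t15.png

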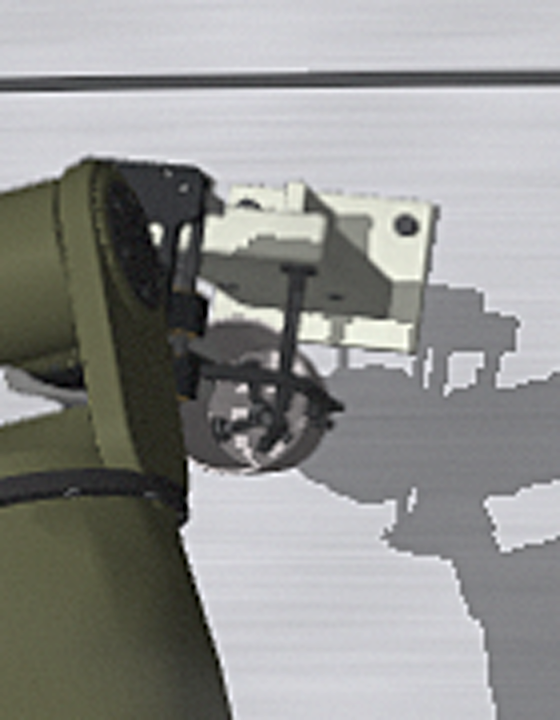

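The bar crosses both prongs above them: the near prong at t15 (287,385) and the far one hidden under the gripper. Both tips are on the robot side of the bar. Lowering now.

{"method": "step_arm", "body": {
  "plan": [
    {"slide": [0, 0.004, 0], "spin": 0, "grip": 1},
    {"slide": [0, 0.006, 0], "spin": 0, "grip": 1},
    {"slide": [0, 0.007, 0], "spin": 0, "grip": 1},
    {"slide": [0, 0.007, 0], "spin": 0, "grip": 1},
    {"slide": [0, 0.005, 0], "spin": 0, "grip": 1},
    {"slide": [0, 0.003, 0], "spin": 0, "grip": 1},
    {"slide": [0, 0.002, 0], "spin": 0, "grip": 1},
    {"slide": [0, 0, 0], "spin": 0, "grip": 1},
    {"slide": [0, 0, 0], "spin": 0, "grip": 1}
  ]
}}

```text
time_s: 16.88
ee_pos: [0.5786, 0.1822, 0.1631]
eef_rot: [-1.571, -0.0, -0.105]
force: [-0.0, 0.8, -3.5]
grip_width: 0.0093
```

{"method": "step_arm", "body": {
  "plan": [
    {"slide": [0, 0.0015, 0], "spin": 0, "grip": 1},
    {"slide": [0, 0.0015, 0], "spin": 0, "grip": 1},
    {"slide": [0, 0, 0], "spin": 0, "grip": 1}
  ]
}}

```text
time_s: 17.13
ee_pos: [0.5784, 0.1821, 0.1597]
eef_rot: [-1.571, 0.0, -0.105]
force: [-0.5, -0.1, -3.9]
grip_width: 0.0087
```

```bash
python3 look.py s16 scene 420 540 110 230 5
```

```text
17.1833 [0.5784395  0.18213127 0.15984425] [-1.57086154e+00  1.85523708e-04 -1.04866427e-01] [ 0.14148312  0.83325825 -3.31288712] 0.009125233469233288
```

View pics/s16.png

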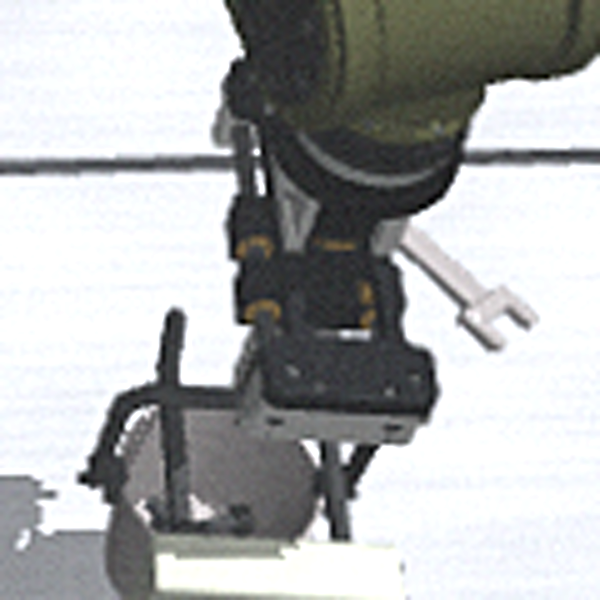

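There's no contact yet and the full weight is still on the wrist. I'll keep lowering in 1 mm steps.

{"method": "step_arm", "body": {
  "plan": [
    {"slide": [0, 0.001, 0], "spin": 0, "grip": 1},
    {"slide": [0, 0.001, 0], "spin": 0, "grip": 1},
    {"slide": [0, 0, 0], "spin": 0, "grip": 1}
  ]
}}

```text
time_s: 17.43
ee_pos: [0.5784, 0.1821, 0.1577]
eef_rot: [-1.571, 0.0, -0.105]
force: [0.5, 0.4, -3.3]
grip_width: 0.0088
```

{"method": "step_arm", "body": {
  "plan": [
    {"slide": [0, 0.001, 0], "spin": 0, "grip": 1},
    {"slide": [0, 0.001, 0], "spin": 0, "grip": 1},
    {"slide": [0, 0, 0], "spin": 0, "grip": 1}
  ]
}}

```text
time_s: 17.68
ee_pos: [0.5784, 0.1821, 0.1557]
eef_rot: [-1.571, 0.0, -0.105]
force: [-0.2, 0.8, -3.3]
grip_width: 0.0089
```

{"method": "step_arm", "body": {
  "plan": [
    {"slide": [0, 0.001, 0], "spin": 0, "grip": 1},
    {"slide": [0, 0.001, 0], "spin": 0, "grip": 1},
    {"slide": [0, 0, 0], "spin": 0, "grip": 1}
  ]
}}

```text
time_s: 17.93
ee_pos: [0.5787, 0.1822, 0.1546]
eef_rot: [-1.571, -0.001, -0.105]
force: [-2.2, 0.1, 2.7]
grip_width: 0.0091
```

{"method": "step_arm", "body": {
  "plan": [
    {"slide": [0, 0.001, 0], "spin": 0, "grip": 1},
    {"slide": [0, 0.001, 0], "spin": 0, "grip": 1},
    {"slide": [0, 0, 0], "spin": 0, "grip": 1}
  ]
}}

```text
time_s: 18.18
ee_pos: [0.5789, 0.1823, 0.1542]
eef_rot: [-1.57, -0.002, -0.105]
force: [-8.5, -2.8, 15.5]
grip_width: 0.009
```

Contact came at TCP z ≈ 0.1547, which puts the bar at about 0.199 and matches the expected 0.200. I back off the extra press, ease the grip, and check before opening.

{"method": "step_arm", "body": {
  "plan": [
    {"slide": [0, -0.001, 0], "spin": 0, "grip": 1},
    {"slide": [0, -0.001, 0], "spin": 0, "grip": 1},
    {"slide": [0, 0, 0], "spin": 0, "grip": 1},
    {"slide": [0, 0, 0], "spin": 0, "grip": 1},
    {"slide": [0, 0, 0], "spin": 0, "grip": 1}
  ],
  "force": 3
}}

```text
time_s: 18.6
ee_pos: [0.5788, 0.1823, 0.1542]
eef_rot: [-1.57, -0.001, -0.105]
force: [0.7, 1.4, 4.0]
grip_width: 0.0099
```

```bash
python3 look.py s17 scene 420 540 110 230 5;python3 look.py t17 top 140 280 80 220 4
```

```text
18.65 [0.57874508 0.18225871 0.15421187] [-1.57049647e+00 -7.36859671e-04 -1.04782049e-01] [1.97062207 0.39174416 3.9627302 ] 0.009604261289900147
18.7 [0.57870788 0.18224126 0.15417944] [-1.57051837e+00 -6.22057670e-04 -1.04844863e-01] [0.97168929 1.60822935 4.33126664] 0.010211903061642038
```

View pics/s17.png

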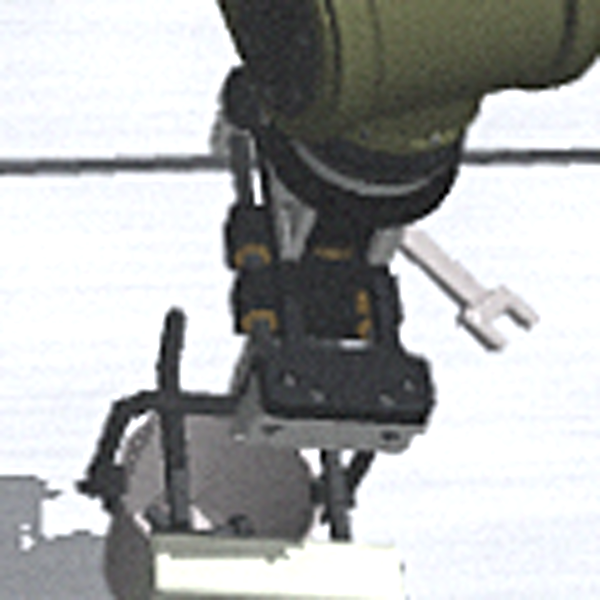

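View pics/t17.png

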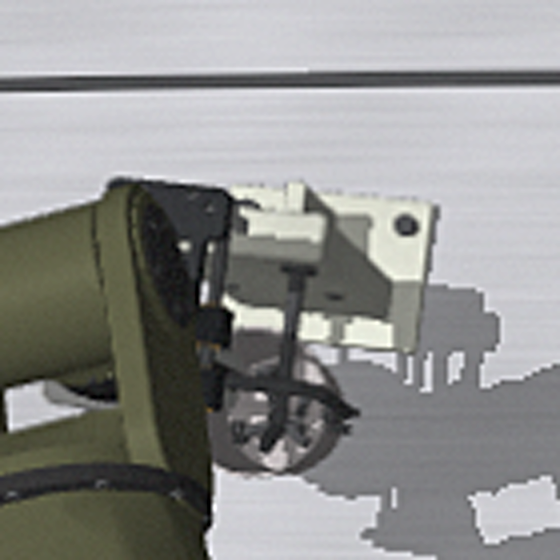

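The bar rests on the prongs, crossing the near one at s17 (170,402) and t17 (285,385) with the tip on the robot's side. The pail weight is off the wrist. I open partway and check.

{"method": "step_arm", "body": {
  "plan": [
    {"slide": [0, 0, 0], "spin": 0, "grip": 0.7},
    {"slide": [0, 0, 0], "spin": 0, "grip": 0.5},
    {"slide": [0, 0, 0], "spin": 0, "grip": 0.3},
    {"slide": [0, 0, 0], "spin": 0, "grip": 0.1},
    {"slide": [0, 0, 0], "spin": 0, "grip": 0},
    {"slide": [0, 0, 0], "spin": 0, "grip": 0},
    {"slide": [0, 0, 0], "spin": 0, "grip": 0},
    {"slide": [0, 0, 0], "spin": 0, "grip": 0}
  ]
}}

```text
time_s: 19.37
ee_pos: [0.5785, 0.1821, 0.1539]
eef_rot: [-1.571, 0.0, -0.105]
force: [0.3, -0.0, 0.1]
grip_width: 0.0468
```

```bash
python3 look.py s18 scene 420 540 110 230 5
```

```text
19.4167 [0.57850628 0.18213276 0.15393883] [-1.57081254e+00 -2.29525952e-07 -1.04884297e-01] [ 0.8313423   1.03079171 -0.06478774] 0.0470053262813401
```

View pics/s18.png

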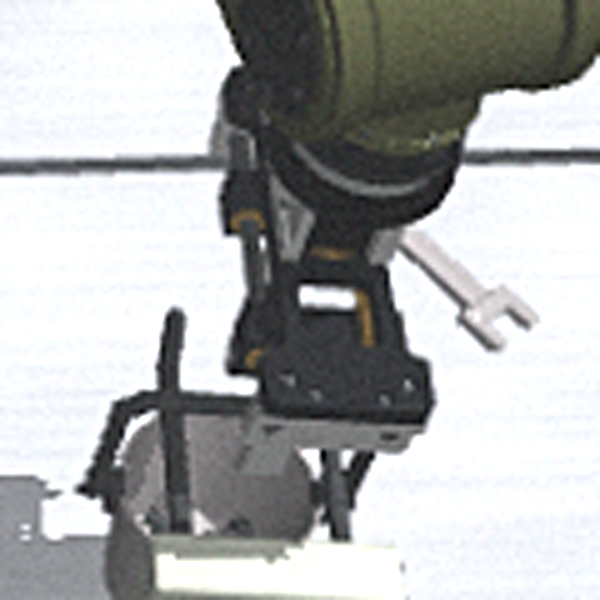

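The fingers are open with zero force and the bar hasn't moved. I withdraw straight up.

{"method": "step_arm", "body": {
  "plan": [
    {"slide": [0, -0.004, 0], "spin": 0, "grip": 0},
    {"slide": [0, -0.006, 0], "spin": 0, "grip": 0},
    {"slide": [0, -0.008, 0], "spin": 0, "grip": 0},
    {"slide": [0, -0.01, 0], "spin": 0, "grip": 0},
    {"slide": [0, -0.012, 0], "spin": 0, "grip": 0},
    {"slide": [0, -0.02, 0], "spin": 0, "grip": 0},
    {"slide": [0, -0.02, 0], "spin": 0, "grip": 0},
    {"slide": [0, -0.02, 0], "spin": 0, "grip": 0},
    {"slide": [0, -0.02, 0], "spin": 0, "grip": 0},
    {"slide": [-0.02, -0.02, 0], "spin": 0, "grip": 0},
    {"slide": [-0.03, -0.01, 0], "spin": 0, "grip": 0},
    {"slide": [-0.03, 0, 0], "spin": 0, "grip": 0},
    {"slide": [-0.03, 0, 0], "spin": 0, "grip": 0},
    {"slide": [-0.03, 0, 0], "spin": 0, "grip": 0},
    {"slide": [-0.02, 0, 0], "spin": 0, "grip": 0},
    {"slide": [0, 0, 0], "spin": 0, "grip": 0},
    {"slide": [0, 0, 0], "spin": 0, "grip": 0}
  ]
}}

```text
time_s: 20.83
ee_pos: [0.4192, 0.1991, 0.3055]
eef_rot: [-1.57, -0.002, -0.104]
force: [0.8, 0.3, 0.1]
grip_width: 0.0474
```

```bash
python3 look.py s19 scene 400 540 130 290 4;python3 look.py t19 top 140 280 80 260 4
```

```text
20.8833 [0.41978988 0.1989167  0.30496168] [-1.57019946e+00 -1.39186788e-03 -1.04596900e-01] [ 0.17055829 -0.43603245 -0.92777348] 0.047152681339240894
20.9333 [0.42004193 0.19884462 0.30447315] [-1.57052869e+00 -6.44147810e-04 -1.05000934e-01] [ 0.41870717 -0.67794214  0.04289108] 0.04701530308231811
```

View pics/s19.png

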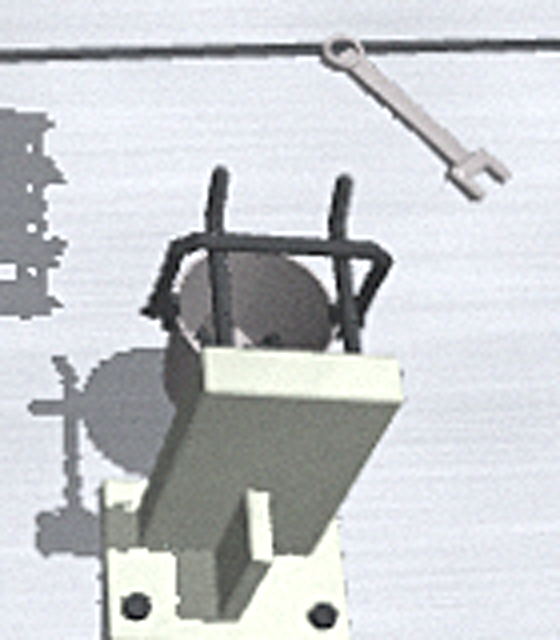

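View pics/t19.png

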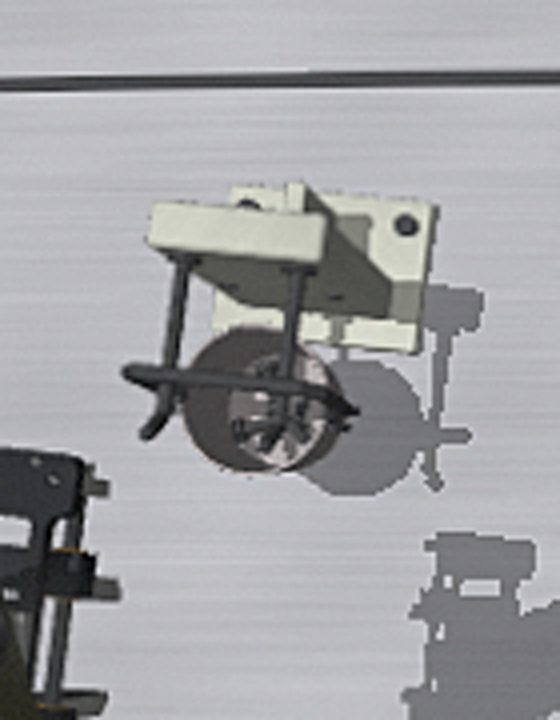

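The pail hangs with its bar across both prongs: s19 (217,243) and (343,248), t19 (172,377) and (288,385). The upturned tips are on the robot's side. I'll wait a second and compare for sway.

{"method": "step_arm", "body": {
  "plan": [
    {"slide": [0, 0, 0], "spin": 0, "grip": 0},
    {"slide": [0, 0, 0], "spin": 0, "grip": 0},
    {"slide": [0, 0, 0], "spin": 0, "grip": 0},
    {"slide": [0, 0, 0], "spin": 0, "grip": 0},
    {"slide": [0, 0, 0], "spin": 0, "grip": 0},
    {"slide": [0, 0, 0], "spin": 0, "grip": 0},
    {"slide": [0, 0, 0], "spin": 0, "grip": 0},
    {"slide": [0, 0, 0], "spin": 0, "grip": 0},
    {"slide": [0, 0, 0], "spin": 0, "grip": 0},
    {"slide": [0, 0, 0], "spin": 0, "grip": 0}
  ]
}}

```text
time_s: 21.77
ee_pos: [0.4194, 0.1989, 0.304]
eef_rot: [-1.571, -0.0, -0.105]
force: [-0.6, 1.2, 0.6]
grip_width: 0.0467
```

```bash
python3 look.py t20 top 140 280 80 260 4
python3 - <<'E'
from h import *
from station import hand_in
a=cv2.imread("pics/raw_t19.png")[160:205,165:235];b=cv2.imread("pics/raw_t20.png")[160:205,165:235]
f=lambda i:cv2.cvtColor(i,cv2.COLOR_BGR2GRAY).astype(np.float32)
s=cv2.phaseCorrelate(f(a),f(b));d=cv2.absdiff(a,b).max(2);print(s,d.mean(),(d>40).sum())
if (d>40).sum()<60: print(hand_in())
E
```

```text
21.8167 [0.41937271 0.19890116 0.30397164] [-1.57078419e+00 -2.98856901e-05 -1.04834429e-01] [-0.41781434 -0.05572479  0.62005316] 0.046874485364419065
((0.021796506398693793, 0.48032527643253786), 0.998630987935596) 1.948888888888889 0
the job is handed in; nothing more can be done
None
```

The taller pail is hanging on the bracket by its handle, and I've handed the job in at 21.8 s of the 54 s allowed. I swung the handle upright while the pail stood on the bed, then lifted it by the bar. I brought it in over the prongs' free ends, lowered it, let go and backed the arm away.

**Last checks:**
- **Position:** both cameras show the bar lying across both prongs, between the upturned tips and the upright.
- **Height:** the bar touched down at about z = 0.199 m, against the expected 0.200 m.
- **Sway:** two top-camera pictures 0.9 s apart showed no pixel changing noticeably, though the pail region correlated to a shift of about 0.5 pixel.
- **Robot contact:** the gripper is clear of everything, and the wrist force reads about 1 N, within its noise.
- **Forces:** the largest force reading was about 18 N, from pressing slightly after the bar met the prongs. I backed that off before opening.

**Disagreement found:** the fingertips sit about 29 mm higher than the reported TCP. My first close on the bar therefore missed, without disturbing anything. I went 27 mm lower, gripped the bar, and used that offset for the rest.

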